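# Feed a blank board with the press-and-turn knob

## Robot

A 7-joint arm with a two-finger parallel gripper is mounted at the origin on the work surface. World frame = base frame: x ahead of the robot, y to its left, z up, the work surface at z = 0. Lengths are in m, angles in rad, forces in N, time in s.
With the tool pointing down it reaches from about 0.425 to 0.95 m from the base axis. Payload 4.7 kg.
Tool frame: the origin (TCP) lies at the very end of the fingers, on their centre line; the grasp point (between the pads) lies 19 mm behind it (manip.hold_point_z is the distance from the TCP to the grasp point, in m); z points along the fingers, y is the direction in which the jaws open and shut (so a half turn about z gives the same grasp; the last joint's range is limited). The gripper opens to 87 mm and grips with 3 to 60 N. Pads are 19 mm wide; open, the fingers measure 117 mm over their backs; the gripper's body (75 mm by 190 mm) begins 51 mm behind the grasp point.
Start: joints at [-1.247, 0.469, -0.049, 1.532, 0.024, 1.141, -0.082], TCP at [0.233, 0.633, 0.223] pointing down, gripper open.
Joint ranges: [-2.59, 2.59], [-0.33, 1.99], [-1.39, 1.29], [0.1, 2.45], [-1.04, 4.18], [0.21, 1.99], [-2.66, 2.66]. Speed limits (rad/s): [2.57, 2.57, 3.14, 3.14, 3.14, 3.14, 3.14].

## Interface

Orientations are given as a unit quaternion [w, x, y, z].
In Python, from plant import manip gives the robot as it stands. The module is installed in compiled form; this text tells all that it offers.
- The arm moves only by the tool play_rows, never from a script. Its argument "targets" is a list of rows, each a list of 7 numbers: the shift along the world's x, y, z in units of 30 mm (1.0 is 30 mm), then the turn, a rotation vector about the world's x, y, z in units of 6 degrees (1.0 is 6 degrees), then the closure, from 0 (fully open) to 1 (shut). A call has 1 to 5 rows; each row shifts and turns the commanded pose from where the row before left it; what a row does not reach is not made up. A row lasts 1/12 s, in which the tool goes at most 41.7 mm and 7.16 degrees, less where a joint would pass 70% of its speed; a pose out of reach is approached as far as the arm can. A call is refused whole if a number of a shift passes 1 or a number of a turn 1, either way. A call with a gripper value outside its range is refused whole. The fingers move at their own pace and stop on an object; "grip_force" is the grip in N (left out, the last holds). Time passes only in rows, so rows that do not move let the fingers close. It gives the time, the measured TCP pose, the force and the opening at its end, in the units of the state.
- manip.read_state(): the state, without advancing time (a new reading comes with each control period).
- manip.capture(name): name is "scene" or "side" or "wrist"; returns a dict with "image" (384x512x3 uint8, red, green, blue), "K" (3x3 intrinsics, pixels), "R" (3x3) and "t" (3): a world point X has camera coordinates R X + t. Camera axes: x right, y down, z forward; pixel columns grow to the right and rows downward; lengths in m; the calibration is good to about 2 mm. A picture is of the moment at which its call begins. There is no depth.
- manip.close_job(): hands the job in, once; it reports no verdict.
The state is a dict: "time_s": time; "q": joint angles; "dq": joint speeds; "joint_efforts": joint torques, N m; "position": TCP position; "tcp_rot": TCP orientation; "contact_force": force on the tool from outside, world axes, zero at the start; "torque": the same for the moment, N m; "grip_width": opening from 0.0 (shut) to 1.0 (fully open).
Only numpy, scipy, OpenCV 4.12 (cv2) and the standard library are available. Lean on these libraries where they do the work, as an engineer would, in place of code of your own. Each camera call takes 0.05 s, during which the arm holds its last target. There are 200 camera calls.

## Task

Push the board feeder's spring knob in and turn it clockwise past its safety stop as far as it will go, let it spring back out, and leave it there; this pushes the bottom board part-way out of the magazine. Pull that board right out sideways and lay it flat, copper side up, in the middle of the black work mat, without dropping it. Keep the other boards in the magazine and leave everything else on the bench alone.

Things in the scene. Friction and masses are not known exactly. Their poses are not given: they have to be found in the camera images.
- feeder: Board feeder fixed to the bench: grey base 92 mm wide (x), 251 mm long (y from -61 to +190 mm), aluminium magazine at the -y end, black bar knob at the +y end. Origin on the bench under the magazine's middle, z up. Boards leave towards its -y. Magazine floor 45 mm above the bench, posts and walls up to 85 mm.
- feeder_exit (a point): Outer lower edge of the slot in the magazine's -y end wall (y -61 to -57 mm), mid-width, 45 mm above the bench. The slot is 9 mm high: only the bottom board can pass. The base ends here: nothing is below or beside a board that sticks out, down to the bench.
- knob_bar (a point): Middle of the knob's grip bar, on its vertical axis, 98 mm above the bench when out, 130 mm along the feeder's +y. Turns and sinks with the knob; y along the bar. Bar 14 mm wide, 50 mm long, 24 mm high (12 mm above and below this point).
- knob_skirt (a point): Centre of the flat top of the knob's round skirt, 52 mm in diameter, on which the bar stands, 12 mm below knob_bar. Fingertips can press on it either side of the bar. Sinks with the knob.
- knob_stop: The safety stop: small steel bracket fixed beside the skirt on the feeder's +x side, 29 to 41 mm from the knob's axis. Origin on the knob's axis at the housing's top, 62 mm above the bench; bracket top 79 mm above the bench, 1 mm below the skirt's top when the knob is fully in.
- knob_press (a joint): How far the feed knob is pushed in (down), m: 0 out, 0.008 fully in. Spring: 4 N to start it, 12 N fully in; it comes out by itself when let go.
- feed_knob (a joint): Turn of the knob, rad, clockwise from above; stays where left. At 0 the bar lies along the feeder's y. A lug hits the safety stop at about 0.41 and passes under it only if the knob is pushed in over 4.5 mm; past it from about 0.90. Travel ends at 1.4. It drives a pusher: 20 mm of the bottom board is out of the slot at 1.0, 38 mm at 1.4. Takes 0.1 to 0.2 N m.
- board1: The bottom board of the stack of four: blank circuit board, 50 mm wide (x), 110 mm long (y), 6 mm thick (z), about 60 g, dark with copper strips on top. Origin at the centre of its underside. At the start wholly inside the magazine, its axes those of the feeder.
- board2: Second board from the bottom, same size.
- board3: Third board, same size.
- board4: Top board, same size.
- mat: Black rubber work mat fixed to the bench, 200 mm (x) by 180 mm (y), 4 mm thick. Origin at the centre of its underside.
- spool: Bystander: solder spool, 52 mm across, 40 mm high; leave it alone. Origin at the centre of its underside.
- screwdriver: Bystander: screwdriver, 160 mm, lying; leave it alone. Origin at mid-length.
- screw_tray: Bystander: grey two-part tray, 70 x 90 x 28 mm; leave it alone. Origin at the centre of its underside.
- paste_jar: Bystander: amber jar, 48 mm across, 48 mm high; leave it alone. Origin at the centre of its underside.
- wrench: Bystander: small wrench, 130 mm, lying; leave it alone. Origin at mid-length.
There are look-alikes about, which are no part of the job. Leave any green or purple look-alike of the board4 alone.

How it is judged:
On the way, in this order (a step that is already met when the one before it is completed fails the run):
1. the knob has been turned past its safety stop to the end of its travel and has sprung back out (value of joint feed_knob above 1.25 rad and value of joint knob_press below 0.002 m), for 0.2 s.
2. the bottom board is wholly out of the magazine (y of board1 in the frame of feeder below -0.12 m), for 0.1 s.
At the end, for the whole second after the job is handed in: Knob turned past 1.25 rad and out (pushed in under 2 mm); the former bottom board lies flat (0.06 rad), copper up, at rest on the mat, its centre within 40 mm of the mat's centre along both mat axes; the other three boards within 20 mm of the magazine's centre (all of step 1 and x of board1 in the frame of mat between -0.04 and 0.04 m and y of board1 in the frame of mat between -0.04 and 0.04 m and z of board1 in the frame of mat below 0.007 m and angle between board1's own z axis and vertical below 0.06 rad and linear speed of board1 below 0.02 m/s and horizontal distance between each of board2, board3, board4 and feeder below 0.02 m); the robot touches nothing.
It fails at once if the board is dropped: it falls freely more than 30 mm above the bench (y of board1 in the frame of feeder below -0.08 m and height (world z) of board1 above 0.03 m and contact force between board1 and anything else below 0.005 N).
It fails at once if one of the other boards is taken out of the magazine (horizontal distance between any of board2, board3, board4 and feeder above 0.03 m).
It fails at once if a bystander is moved by more than 30 mm (distance of any of spool, screwdriver, screw_tray, paste_jar, wrench from where it was at the start of the episode above 0.03 m).
It also fails if it takes over 59 s, if anything falls off the work surface, if the arm or the gripper's body presses on something with over 40 N, if the wrist force passes 120 N, or if a joint passes its speed limit or range.

## Working session

There is one attempt and no reset: what is moved stays moved. The work goes in short steps, Python scripts to look and compute and a tool call to move; the robot and the scene stay as the last step left them, time stands still between calls to the robot, and variables do not carry over. Pictures are saved under pics/ and viewed, about 8 in all and at most 12, crops included, and the job is handed in when it is done.

Besides the shell and the picture viewer there is one more tool, called as name(argument=value, ...), one argument or row to a line, values as JSON. play_rows: Moves the arm, as the interface text tells. Its arguments: {"type":"object","properties":{"targets":{"type":"array","items":{"type":"array","items":{"type":"number"}}},"grip_force":{"type":"number"}},"required":["targets"]}

```bash
mkdir -p pics; python3 - <<'E'
from plant import manip
import cv2,numpy as np,pickle
for n in ("scene","side"):
    c=manip.capture(n); cv2.imwrite(f"pics/{n}0.png",cv2.resize(c["image"][:,:,::-1],(768,576),interpolation=cv2.INTER_CUBIC))
    pickle.dump(c,open(f"{n}0.pkl","wb")); print(n,(-c["R"].T@c["t"]).round(3),c["K"][0,0],c["R"].round(2).tolist())
s=manip.read_state(); print(s, manip.hold_point_z)
E
```

```text
scene [1.142 0.308 0.623] 413.7537295663711 [[-0.54, 0.84, -0.0], [0.51, 0.32, -0.8], [-0.68, -0.43, -0.6]]
side [ 0.043 -0.797  0.804] 453.0862211307597 [[0.83, -0.56, -0.01], [-0.36, -0.52, -0.77], [0.43, 0.64, -0.64]]
{'time_s': 0.1, 'q': array([-1.24691413,  0.4693434 , -0.04860324,  1.53356304,  0.02410873,
        1.14099113, -0.08230754]), 'dq': array([-2.41278883e-04, -1.75909181e-03, -2.42522731e-04, -3.95768273e-03,
        3.22758686e-04,  4.30422838e-04, -3.74422829e-05]), 'joint_efforts': array([ 6.80189260e-04, -5.09166884e+01, -8.13833834e-02, -2.36828291e+01,
       -6.15248526e-02,  3.45036958e-02,  4.58269574e-05]), 'position': array([0.23302019, 0.63293688, 0.22162096]), 'tcp_rot': array([-1.19518118e-04,  1.75461870e-01,  9.84485852e-01, -8.51146591e-04]), 'contact_force': array([ 0.44941457,  0.23877188, -0.21696171]), 'torque': array([0.01442734, 0.01145916, 0.01010326]), 'grip_width': 0.9994853195750724} 0.0187
```

View pics/scene0.png

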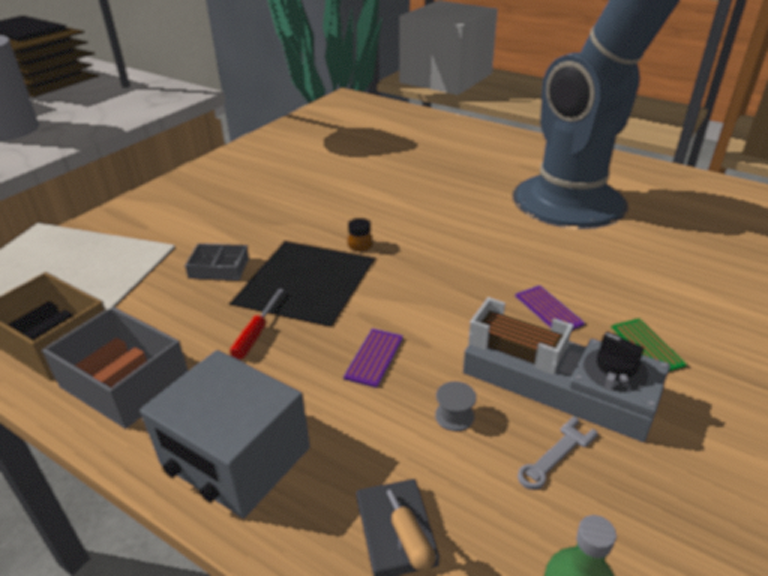

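View pics/side0.png

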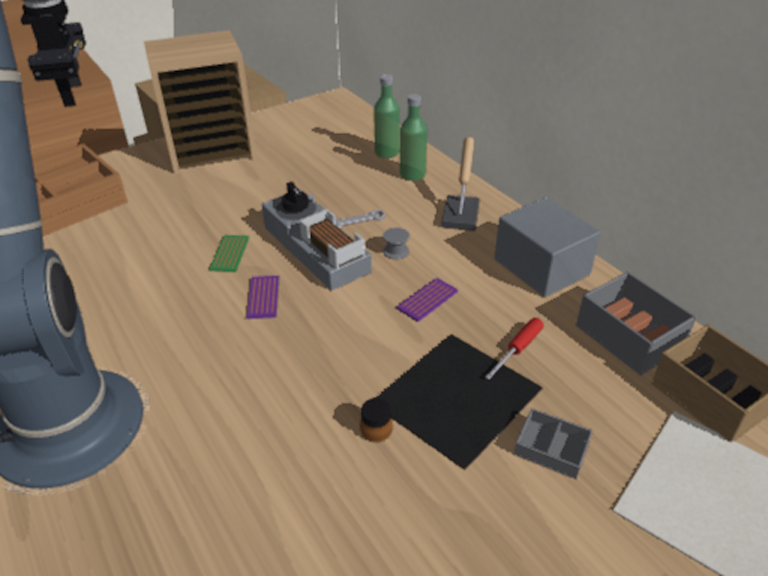

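Scene view: the feeder is at px (565,360) with its knob at (620,355). Its magazine end faces the mat at (305,280). The spool is at (456,405), the wrench at (560,455), and the screwdriver lies over the mat's edge at (275,300). The purple boards (375,357) and (550,307) and the green one (648,343) are look-alikes lying loose on the bench. The real board is the bottom one of the brown stack in the magazine at (525,335). I'll enlarge the feeder in both views.

```bash
cat > h.py <<'E'
import pickle,cv2,numpy as np
from plant import manip
def ray(c,u,v,z):
    "pixel (native) -> world point on plane z"
    o=-c["R"].T@c["t"]; d=c["R"].T@np.linalg.solve(c["K"],[u,v,1.]); return o+d*(z-o[2])/d[2]
def tri(c1,p1,c2,p2):
    P=[c["K"]@np.c_[c["R"],c["t"]] for c in (c1,c2)]
    X=cv2.triangulatePoints(P[0],P[1],np.float64(p1).reshape(2,1),np.float64(p2).reshape(2,1))[:,0]; return X[:3]/X[3]
def proj(c,X): 
    p=c["K"]@(c["R"]@np.asarray(X)+c["t"]); return p[:2]/p[2]
E
python3 - <<'E'
from h import *
a=pickle.load(open("scene0.pkl","rb"));b=pickle.load(open("side0.pkl","rb"))
A=a["image"][190:300,300:460,::-1];B=b["image"][110:200,160:270,::-1]
A=cv2.resize(A,(800,550),interpolation=cv2.INTER_CUBIC);B=cv2.resize(B,None,fx=6,fy=6,interpolation=cv2.INTER_CUBIC)
cv2.imwrite("pics/ca.png",A);cv2.imwrite("pics/cb.png",B)
for n,c in (("scene",a),("side",b)):
    m=(c["image"].max(2)<40).astype(np.uint8); k,_=cv2.findContours(m,0,2)
    for q in sorted(k,key=cv2.contourArea)[-3:]:
        p=cv2.approxPolyDP(q,4,True)[:,0]; print(n,cv2.contourArea(q),p.tolist(),[ray(c,*x,.004)[:2].round(3).tolist() for x in p])
E
```

```text
scene 1073.0 [[53, 28], [45, 24], [11, 33], [13, 43], [20, 46], [15, 49], [23, 54], [18, 58], [25, 62], [62, 50], [49, 39], [58, 35], [48, 32]] [[-0.162, -1.839], [-0.186, -1.943], [0.008, -1.942], [0.097, -1.779], [0.106, -1.709], [0.144, -1.688], [0.165, -1.593], [0.207, -1.563], [0.221, -1.491], [0.037, -1.492], [-0.033, -1.689], [-0.098, -1.709], [-0.103, -1.798]]
scene 1343.5 [[0, 284], [0, 303], [48, 381], [57, 370], [23, 309], [16, 307], [18, 300]] [[0.969, -0.404], [0.995, -0.361], [1.039, -0.155], [1.02, -0.159], [0.98, -0.313], [0.984, -0.328], [0.973, -0.339]]
scene 2780.0 [[155, 202], [174, 205], [187, 190], [191, 194], [182, 208], [219, 216], [247, 173], [190, 162]] [[0.626, -0.333], [0.61, -0.287], [0.548, -0.3], [0.555, -0.281], [0.609, -0.263], [0.585, -0.172], [0.406, -0.216], [0.446, -0.378]]
side 401.0 [[20, 42], [27, 48], [24, 52], [37, 53], [43, 70], [49, 69], [48, 39]] [[0.26, 1.48], [0.27, 1.39], [0.249, 1.351], [0.293, 1.307], [0.272, 1.117], [0.295, 1.113], [0.374, 1.443]]
side 672.5 [[41, 0], [15, 4], [14, 13], [21, 16], [26, 33], [43, 32], [54, 23], [47, 24], [40, 16]] [[0.49, 2.049], [0.355, 2.061], [0.32, 1.91], [0.34, 1.84], [0.307, 1.579], [0.377, 1.546], [0.453, 1.638], [0.421, 1.644], [0.421, 1.783]]
side 5110.5 [[300, 224], [245, 267], [241, 280], [250, 284], [261, 277], [309, 311], [359, 258], [336, 244], [324, 253], [331, 241]] [[0.581, -0.174], [0.391, -0.213], [0.364, -0.24], [0.374, -0.26], [0.405, -0.258], [0.437, -0.388], [0.624, -0.34], [0.61, -0.277], [0.567, -0.282], [0.606, -0.262]]
```

View pics/ca.png

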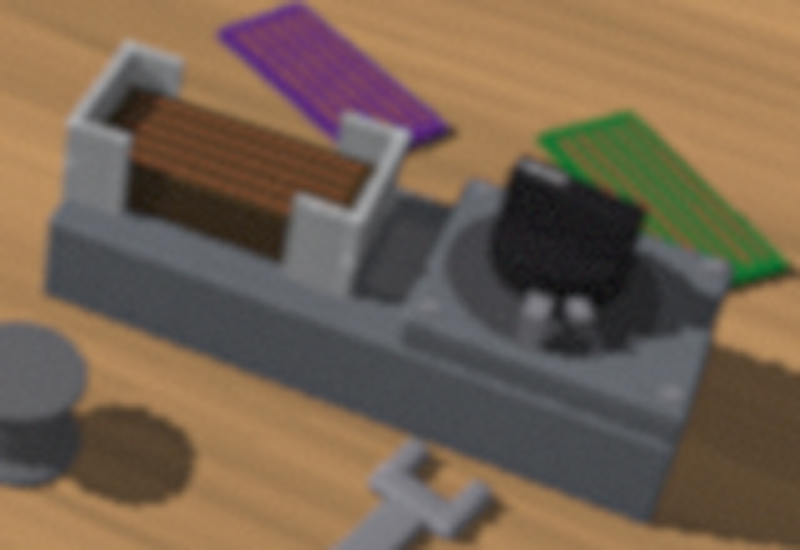

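View pics/cb.png

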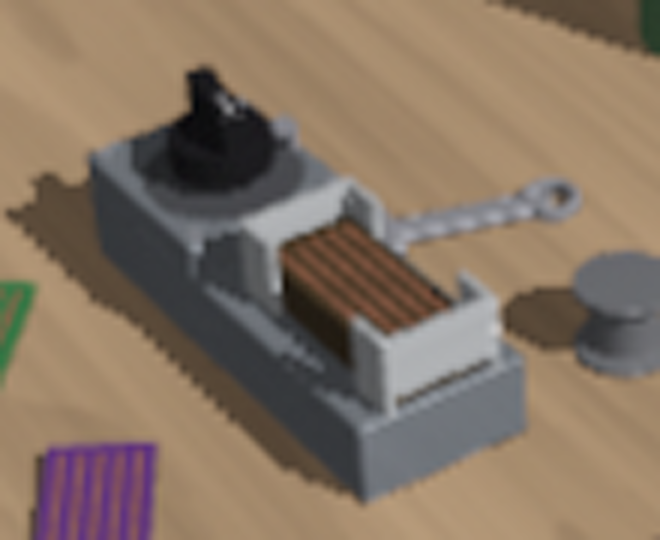

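Crop A shows the aluminium magazine with brown-striped boards. The base's bottom corners are at crop (48,293) and (655,520), and the black bar runs from (525,160) to (645,210). The stop bracket at (560,310) is on the near side, which matches the feeder's +x. The side crop agrees, with the slot end at (440,380).

```bash
python3 - <<'E'
from h import *
a=pickle.load(open("scene0.pkl","rb"));b=pickle.load(open("side0.pkl","rb"))
fa=lambda x,y:(300+x/5-.4,190+y/5-.4); fb=lambda x,y:(160+x/6-.4,110+y/6-.4)
P=lambda c,p,z:ray(c,*p,z)[:3]
p1=P(a,fa(48,293),0);p2=P(a,fa(655,520),0)
print("scene base +x edge",p1.round(3),p2.round(3),np.linalg.norm(p2-p1))
q1=P(b,fb(365,500),0);q2=P(b,fb(525,430),0);q3=P(b,fb(100,245),0)
print("side -x-y,+x-y,-x+y",q1.round(3),q2.round(3),q3.round(3),np.linalg.norm(q2-q1),np.linalg.norm(q3-q1))
for n,y in (("sc",((p2-p1)/np.linalg.norm(p2-p1))),("sd",((q3-q1)/np.linalg.norm(q3-q1)))):
    x=np.cross(y,[0,0,1]); print(n,"y yaw deg",np.degrees(np.arctan2(y[1],y[0])))
    o=(p1 if n=="sc" else q1)+y*.061+x*(-.046 if n=="sc" else .046)
    print(" origin",o.round(4),"knob",(o+.13*y).round(4))
# bar top mid
print("bar top", [P(a,fa(582,185),.110).round(4)],[P(b,fb(215,82),.110).round(4)],tri(a,fa(582,185),b,fb(215,82)).round(4))
# magazine outer wall top corners -y end
print("post tops scene",P(a,fa(72,122),.085).round(4),P(a,fa(130,45),.085).round(4),"side",P(b,fb(390,345),.085).round(4),P(b,fb(497,305),.085).round(4))
# mat quad by line fits (minAreaRect on plane points)
for n,c in (("scene",a),("side",b)):
    m=(c["image"].max(2)<45).astype(np.uint8); m=cv2.morphologyEx(m,cv2.MORPH_OPEN,np.ones((7,7)))
    k,_=cv2.findContours(m,0,1); q=max((k for k in k if ray(c,*k[:,0].mean(0),.004)[0]>.4 and abs(ray(c,*k[:,0].mean(0),.004)[1]+.28)<.1),key=cv2.contourArea)[:,0]
    w=np.array([ray(c,*x,.004)[:2] for x in q]); r=cv2.minAreaRect((w*1000).astype(np.float32)); print(n,r)
    m=cv2.inRange(cv2.cvtColor(c["image"],cv2.COLOR_RGB2HSV),(0,200,100),(6,255,255));print("red",[P(c,x,.012)[:2].round(3) for x in np.argwhere(m)[[0,-1],::-1]])
E
```

```text
scene base +x edge [0.563 0.051 0.   ] [0.548 0.299 0.   ] 0.24902816260692387
side -x-y,+x-y,-x+y [0.479 0.048 0.   ] [0.567 0.05  0.   ] [0.469 0.301 0.   ] 0.08775780744863182 0.2527745404142331
sc y yaw deg 93.4901924834006
 origin [0.5135 0.1087 0.    ] knob [0.5056 0.2385 0.    ]
sd y yaw deg 92.3105009384187
 origin [0.5224 0.1111 0.    ] knob [0.5171 0.241  0.    ]
bar top [array([0.51 , 0.237, 0.11 ])] [array([0.5167, 0.243 , 0.11  ])] [0.5143 0.2376 0.1136]
post tops scene [0.5509 0.0492 0.085 ] [0.4928 0.0469 0.085 ] side [0.4947 0.0433 0.085 ] [0.5491 0.0416 0.085 ]
scene ((515.1353759765625, -276.06915283203125), (189.84585571289062, 174.649658203125), 14.062692642211914)
red [array([ 0.64 , -0.274]), array([ 0.716, -0.243])]
side ((492.68017578125, -282.660400390625), (234.8561248779297, 180.30029296875), 12.804450988769531)Traceback (most recent call last):
  File "<stdin>", line 22, in <module>
IndexError: index 0 is out of bounds for axis 0 with size 0
```

Feeder origin is about (0.518, 0.110) with its y axis at yaw 93°. The knob axis is about (0.512, 0.239), with a lateral disagreement of about 8 mm between views. Base 249–253 mm long and 88 mm wide matches the given sizes. The mat centre is about (0.514, -0.277). Next I'll move above the knob and look from near.

play_rows(
  targets=[
    [0.66,-0.93,0,0,0,-0.8,0],
    [0.66,-0.93,0,0,0,-0.8,0],
    [0.66,-0.93,0,0,0,-0.8,0],
    [0.66,-0.93,0,0,0,-0.8,0],
    [0.66,-0.93,0,0,0,-0.8,0],
  ],
)

```text
time_s: 0.52
position: [0.3328, 0.4922, 0.2221]
tcp_rot: [-0.0, 0.378, 0.926, -0.0]
contact_force: [-0.3, -0.3, 0.3]
grip_width: 1.001
```

play_rows(
  targets=[
    [0.66,-0.93,0,0,0,-0.8,0],
    [0.66,-0.93,0,0,0,-0.8,0],
    [0.66,-0.93,0,0,0,-0.8,0],
    [0.66,-0.93,0,0,0,-0.8,0],
    [0.66,-0.93,0,0,0,-0.8,0],
  ],
)

```text
time_s: 0.93
position: [0.4317, 0.3528, 0.2223]
tcp_rot: [-0.0, 0.562, 0.827, -0.0]
contact_force: [0.1, 1.2, 0.6]
grip_width: 1.004
```

play_rows(
  targets=[
    [0.66,-0.93,0,0,0,-0.8,0.2],
    [0.66,-0.93,0,0,0,-0.8,0.2],
    [0.66,-0.93,0,0,0,-0.8,0.2],
    [0.66,-0.93,0,0,0,-0.8,0.2],
    [0,0,0,0,0,0,0.2],
  ],
)

```text
time_s: 1.35
position: [0.5145, 0.2347, 0.2227]
tcp_rot: [0.002, 0.696, 0.718, -0.001]
contact_force: [0.3, -1.3, 0.4]
grip_width: 0.815
```

```bash
python3 - <<'E'
from h import *
c=manip.capture("wrist"); pickle.dump(c,open("w1.pkl","wb")); cv2.imwrite("pics/w1.png",cv2.resize(c["image"][:,:,::-1],(768,576),interpolation=cv2.INTER_CUBIC))
s=manip.read_state(); print(s["position"],s["tcp_rot"],s["q"].round(2),(-c["R"].T@c["t"]).round(3), proj(c,[.512,.239,.11])*1.5, [proj(c,s["position"]+[0,0,-.11])*1.5])
E
```

```text
[0.5124453  0.23841127 0.22246896] [ 9.57907950e-04  6.93856499e-01  7.20112548e-01 -3.98744673e-04] [-0.79  0.29  0.34  1.82 -0.11  1.05 -0.36] [0.511 0.309 0.385] [376.72240984 275.37316029] [array([377.35760812, 277.19146387])]
```

View pics/w1.png

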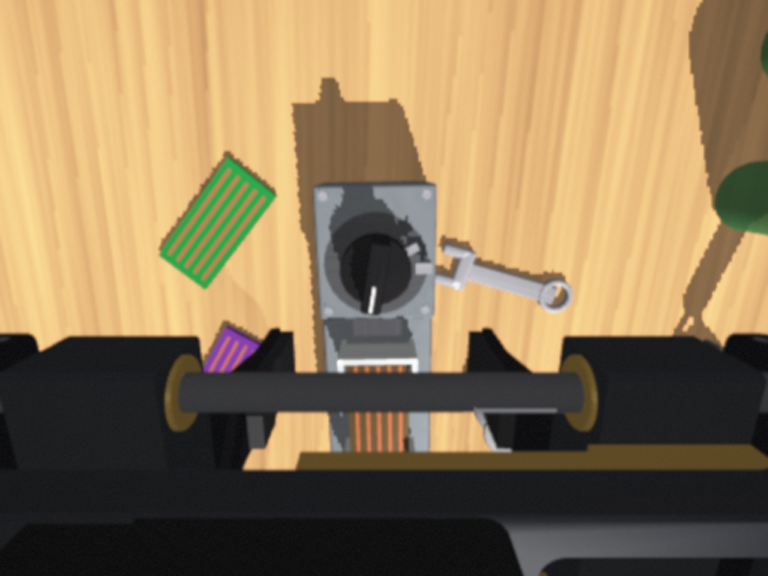

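The wrist view shows the knob at (377,265) and its white pointer at (373,300). The stop bracket is at (418,258), and the feeder runs almost vertically. I'll enlarge the knob to get the bar's direction.

```bash
python3 - <<'E'
from h import *
c=pickle.load(open("w1.pkl","rb")); I=c["image"][115:225,200:300,::-1].astype(float)
I=np.clip(255*(I/255)**.5,0,255).astype(np.uint8)
cv2.imwrite("pics/w1c.png",cv2.resize(I,None,fx=5.4,fy=5.4,interpolation=cv2.INTER_CUBIC))
E
```

```text
(no output)
```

View pics/w1c.png

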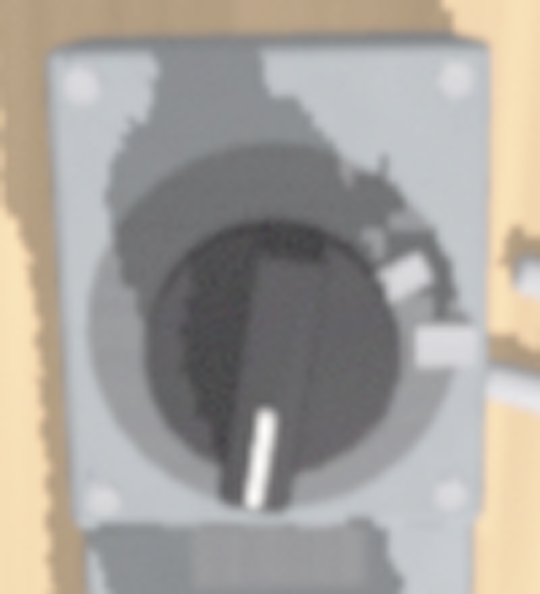

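```bash
python3 - <<'E'
from h import *
c=pickle.load(open("w1.pkl","rb")); f=lambda x,y,z:ray(c,200+x/5.4-.4,115+y/5.4-.4,z)[:2]
t=f(292,262,.11);b=f(255,504,.11);d=t-b
print("bar",t,b,np.linalg.norm(d),"yaw",np.degrees(np.arctan2(d[1],d[0])),"mid",(t+b)/2)
d=f(265,412,.11)-f(255,503,.11);print("ptr yaw",np.degrees(np.arctan2(d[1],d[0])))
S=[f(*p,.062) for p in((80,85),(455,80),(103,500),(452,495))]; print(np.round(S,4).tolist())
for i,j in((2,0),(3,1)):
    d=S[i]-S[j];print("plate y yaw",np.degrees(np.arctan2(-d[1],-d[0])))
print("skirt c",(f(147,350,.086)+f(400,350,.086))/2,(f(272,220,.086)+f(272,480,.086))/2,"plate mid",np.mean(S,0))
m=f(255,504,.11)
E
```

```text
bar [0.51387437 0.25954049] [0.50833201 0.21342469] 0.04644765283651481 yaw 83.14685537589197 mid [0.51110319 0.23648259]
ptr yaw 85.4390858606756
[[0.4698, 0.2863], [0.5465, 0.2896], [0.4743, 0.1967], [0.5511, 0.2002]]
plate y yaw 92.85658897233293
plate y yaw 92.96057503461569
skirt c [0.51095977 0.23749099] [0.51067214 0.23686185] plate mid [0.51042525 0.24318066]
```

The bar lies at yaw about 84° against the feeder's 92.9°, so the knob is already about 0.15 rad round. Its axis is at (0.511, 0.237). Next: align, descend and grip.

play_rows(
  targets=[
    [-0.05,-0.05,-0.88,0,0,-0.7,0.6],
    [0,0,-0.88,0,0,-0.65,0.6],
    [0,0,-0.88,0,0,0,0.6],
    [0,0,-0.88,0,0,0,0.6],
    [0,0,-0.8,0,0,0,0.6],
  ],
  grip_force=20,
)

```text
time_s: 1.82
position: [0.5074, 0.2427, 0.0912]
tcp_rot: [-0.001, 0.739, 0.673, -0.0]
contact_force: [-0.1, 0.7, -0.3]
grip_width: 0.512
```

play_rows(
  targets=[
    [0,0,0,0,0,0,0.6],
    [0,0,0,0,0,0,1],
    [0,0,0,0,0,0,1],
    [0,0,0,0,0,0,1],
    [0,0,0,0,0,0,1],
  ],
  grip_force=20,
)

```text
time_s: 2.23
position: [0.5104, 0.242, 0.0946]
tcp_rot: [0.001, 0.74, 0.672, 0.002]
contact_force: [6.4, -0.4, -1.7]
grip_width: 0.185
```

play_rows(
  targets=[
    [0,0,-0.24,0,0,0,1],
    [0,0,-0.26,0,0,0,1],
    [0,0,0,0,0,0,1],
    [0,0,0,0,0,0,1],
  ],
)

```text
time_s: 2.57
position: [0.5117, 0.2429, 0.0808]
tcp_rot: [0.001, 0.74, 0.672, 0.004]
contact_force: [1.4, 0.4, 12.4]
grip_width: 0.158
```

```bash
python3 - <<'E'
from h import *
for i in range(3):
    s=manip.read_state(); print(s["position"].round(4),s["contact_force"].round(1),s["torque"].round(2),s["tcp_rot"].round(3),s["grip_width"]);manip.capture("wrist")
E
```

```text
[0.5117 0.2429 0.0808] [ 1.4  0.4 12.4] [ 0.04 -0.07 -0.05] [0.001 0.74  0.672 0.004] 0.15830709856945582
[0.5117 0.2429 0.0809] [ 1.3  0.4 11.7] [ 0.02  0.   -0.04] [0.    0.74  0.672 0.004] 0.1625003075050221
[0.5117 0.2429 0.0809] [ 0.2 -0.3 12. ] [-0.02 -0.07 -0.02] [0.001 0.74  0.672 0.004] 0.1580612858270255
```

Pushing with 12 N at z 0.081, so the knob is fully in. The TCP is about 4 mm off in y along the bar. I'll correct that, press slightly more, and turn.

play_rows(
  targets=[
    [0,-0.13,-0.03,0,0,0,1],
    [0,0,0,0,0,-0.8,1],
    [0,0,0,0,0,-0.8,1],
    [0,0,0,0,0,-0.8,1],
    [0,0,0,0,0,-0.8,1],
  ],
  grip_force=30,
)

```text
time_s: 3.13
position: [0.5138, 0.2421, 0.0811]
tcp_rot: [-0.0, 0.843, 0.539, 0.007]
contact_force: [3.8, 4.6, 11.0]
grip_width: 0.153
```

play_rows(
  targets=[
    [0,0,0,0,0,-0.8,1],
    [0,0,0,0,0,-0.8,1],
    [0,0,0,0,0,-0.8,1],
    [0,0,0,0,0,-0.8,1],
    [0,0,0,0,0,0,1],
  ],
)

```text
time_s: 3.55
position: [0.5156, 0.2407, 0.0813]
tcp_rot: [-0.0, 0.921, 0.39, 0.008]
contact_force: [7.0, 2.1, 11.1]
grip_width: 0.155
```

```bash
python3 - <<'E'
from h import *
s=manip.read_state(); print(s["position"].round(4),s["contact_force"].round(1),s["torque"].round(2),s["tcp_rot"].round(3),s["grip_width"],s["q"].round(2))
E
```

```text
[0.5156 0.2407 0.0813] [ 7.   2.1 11.1] [ 0.55 -1.35  0.01] [-0.     0.921  0.39   0.008] 0.1545545812151425 [-0.89  0.49  0.49  1.96 -0.33  0.76 -0.97]
```

play_rows(
  targets=[
    [0.1,0,0,0,0,-0.8,1],
    [0.03,0,0,0,0,-0.8,1],
    [0,0,0,0,0,-0.8,1],
    [0,0,0,0,0,-0.8,1],
    [0,0,0,0,0,-0.8,1],
  ],
)

```text
time_s: 3.97
position: [0.5174, 0.2385, 0.0807]
tcp_rot: [-0.001, 0.982, 0.19, 0.005]
contact_force: [3.3, -1.4, 12.2]
grip_width: 0.159
```

play_rows(
  targets=[
    [0,0,0,0,0,-0.8,1],
    [0,0,0,0,0,-0.4,1],
    [0,0,0,0,0,-0.3,1],
    [0,0,0,0,0,0,1],
  ],
)

```text
time_s: 4.3
position: [0.5178, 0.2375, 0.0807]
tcp_rot: [-0.001, 0.994, 0.113, 0.005]
contact_force: [3.6, -1.7, 13.8]
grip_width: 0.153
```

```bash
python3 - <<'E'
from h import *
s=manip.read_state(); print(s["position"].round(4),s["contact_force"].round(1),s["torque"].round(2),s["tcp_rot"].round(3),s["grip_width"],s["q"].round(2))
x,y=s["tcp_rot"][1:3];print(np.degrees(np.arctan2(y*y-x*x,2*x*y)))
c=manip.capture("side");cv2.imwrite("pics/s2.png",cv2.resize(c["image"][90:210,150:290,::-1],None,fx=5,fy=5,interpolation=cv2.INTER_CUBIC))
E
```

```text
[0.5178 0.2375 0.0807] [ 3.6 -1.7 13.8] [-0.68 -0.6   0.07] [-0.001  0.994  0.113  0.005] 0.15332500662616835 [-0.99  0.53  0.65  1.96 -0.44  0.79 -1.44]
-77.00854117917015
```

View pics/s2.png

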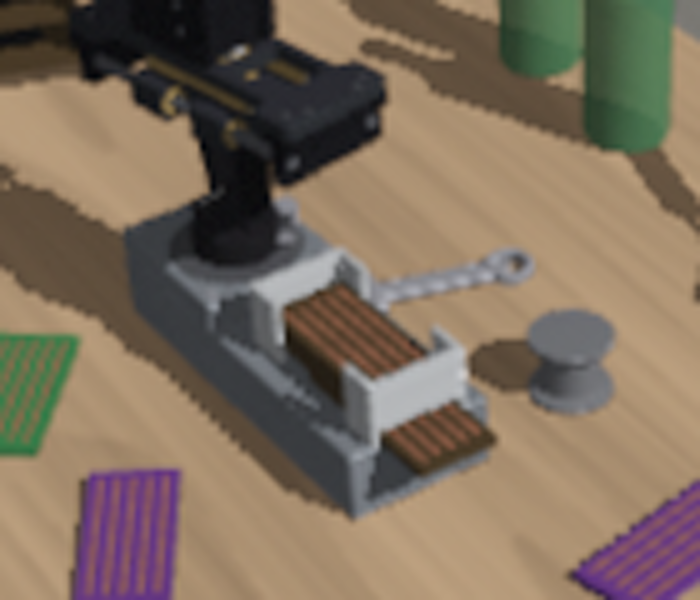

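The side view shows the bottom board sticking out of the slot at crop (440,435), with the others still in. Tool yaw gives a knob angle of about 1.39 rad. Next: let the knob rise, release, lift, and go above the board.

play_rows(
  targets=[
    [0,0,0.25,0,0,0,1],
    [0,0,0.2,0,0,0,1],
    [0,0,0,0,0,0,0.7],
    [0,0,0,0,0,0,0.6],
    [0,0,0,0,0,0,0.6],
  ],
  grip_force=10,
)

```text
time_s: 4.77
position: [0.512, 0.2378, 0.0903]
tcp_rot: [-0.0, 0.993, 0.114, -0.001]
contact_force: [-0.0, 1.2, 0.3]
grip_width: 0.307
```

play_rows(
  targets=[
    [0,0,0.3,0,0,0,0.55],
    [0,0,0.8,0,0,0,0.5],
    [0,0,0.9,0,0,0,0.5],
    [0,0,0.8,0,0,0,0.3],
    [0,-0.5,0,0,0,0.9,0.2],
  ],
)

```text
time_s: 5.18
position: [0.5154, 0.2265, 0.1791]
tcp_rot: [-0.002, 0.987, 0.164, 0.004]
contact_force: [0.7, 0.0, 0.5]
grip_width: 0.576
```

play_rows(
  targets=[
    [0.02,-0.55,0,0,0,0.95,0.2],
    [0.02,-0.55,0,0,0,0.95,0.2],
    [0.02,-0.55,0,0,0,0.95,0.2],
    [0.02,-0.55,0,0,0,0.95,0.2],
    [0.02,-0.55,0,0,0,0.95,0.2],
  ],
)

```text
time_s: 5.6
position: [0.5155, 0.1393, 0.175]
tcp_rot: [-0.0, 0.916, 0.401, -0.0]
contact_force: [0.2, -0.3, 0.7]
grip_width: 0.794
```

play_rows(
  targets=[
    [0.02,-0.55,0,0,0,0.95,0.2],
    [0.02,-0.55,0,0,0,0.95,0.2],
    [0.02,-0.55,0,0,0,0.95,0.2],
    [0.02,-0.55,0,0,0,0.95,0.2],
    [0.02,-0.55,0,0,0,0.95,0.2],
  ],
)

```text
time_s: 6.02
position: [0.5185, 0.0567, 0.1749]
tcp_rot: [-0.0, 0.789, 0.614, 0.0]
contact_force: [-0.4, -0.0, -0.5]
grip_width: 0.8
```

play_rows(
  targets=[
    [0.02,-0.55,0,0,0,0.95,0.2],
    [0.02,-0.55,0,0,0,0.95,0.2],
    [0.02,-0.2,0,0,0,0.9,0.2],
    [0,0,0,0,0,0,0.2],
  ],
)

```text
time_s: 6.35
position: [0.5204, 0.0163, 0.1751]
tcp_rot: [0.0, 0.694, 0.72, -0.0]
contact_force: [-0.1, 0.1, 0.4]
grip_width: 0.8
```

```bash
python3 - <<'E'
from h import *
c=manip.capture("wrist"); pickle.dump(c,open("w2.pkl","wb")); cv2.imwrite("pics/w2.png",cv2.resize(c["image"][:,:,::-1],(768,576),interpolation=cv2.INTER_CUBIC))
s=manip.read_state(); print(s["position"],s["tcp_rot"].round(3),s["grip_width"])
x,y=s["tcp_rot"][1:3];print(np.degrees(np.arctan2(y*y-x*x,2*x*y)), proj(c,[.5227,.027,.051])*1.5)
E
```

```text
[0.52048097 0.01772746 0.17493344] [-0.     0.694  0.72   0.   ] 0.8018626265716128
2.0655017024633637 [384.66147263 263.09136899]
```

View pics/w2.png

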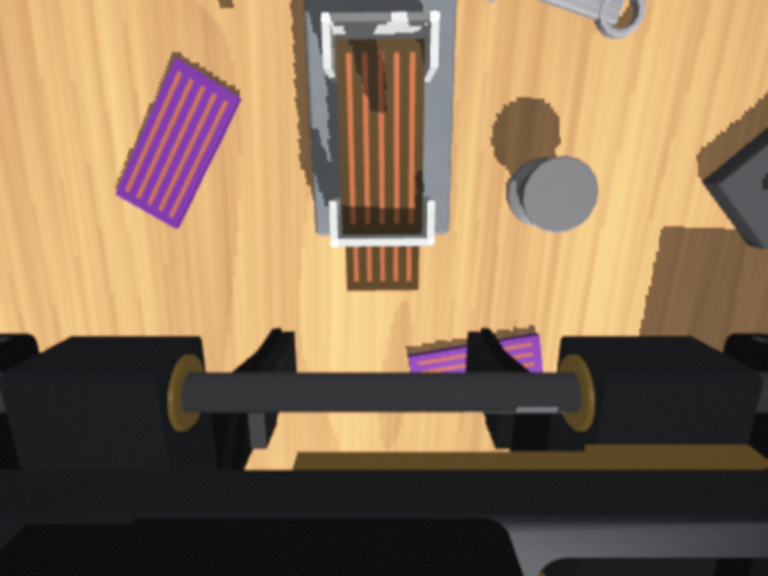

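```bash
python3 - <<'E'
from h import *
c=pickle.load(open("w2.pkl","rb")); f=lambda x,y,z:ray(c,x/1.5-.2,y/1.5-.2,z)[:2].round(4)
print("lead edge",f(347,290,.051),f(419,290,.051)); print("wall top out",f(331,244,.085),f(434,244,.085));print("base end",f(316,234,.045),f(450,234,.045))
a=pickle.load(open("scene0.pkl","rb"))
for z in(.004,.012):print("sd tip",ray(a,285/1.5,290/1.5,z)[:2].round(3))
E
```

```text
lead edge [0.4971 0.0072] [0.547 0.009]
wall top out [0.4896 0.045 ] [0.5507 0.0473]
base end [0.4749 0.0445] [0.5664 0.0478]
sd tip [ 0.555 -0.285]
sd tip [ 0.562 -0.277]
```

The board's leading edge is at y 0.008 and the wall at 0.046, so 38 mm is out. Its width measures 50 mm and its centre is x 0.522; these all match the given sizes. Next: descend astride it.

play_rows(
  targets=[
    [0.04,0.28,-0.85,0,0,0,0.2],
    [0,0,-0.85,0,0,0,0.2],
    [0,0,-0.85,0,0,0,0.2],
    [0,0,-0.85,0,0,0,0.2],
    [0,0,-0.7,0,0,0,0.2],
  ],
)

```text
time_s: 6.82
position: [0.5211, 0.0284, 0.05]
tcp_rot: [-0.001, 0.693, 0.721, -0.0]
contact_force: [-0.0, 0.5, 0.4]
grip_width: 0.803
```

play_rows(
  targets=[
    [0,0,-0.2,0,0,0,0.2],
    [0,0,0,0,0,0,0.2],
    [0,0,0,0,0,0,0.2],
    [0,0,0,0,0,0,0.2],
  ],
)

```text
time_s: 7.15
position: [0.523, 0.0273, 0.0469]
tcp_rot: [0.001, 0.693, 0.721, 0.001]
contact_force: [0.5, 0.7, -0.0]
grip_width: 0.798
```

play_rows(
  targets=[
    [0,0,-0.07,0,0,0,0.5],
    [0,0,0,0,0,0,1],
    [0,0,0,0,0,0,1],
    [0,0,0,0,0,0,1],
    [0,0,0,0,0,0,1],
  ],
  grip_force=40,
)

```text
time_s: 7.57
position: [0.5218, 0.0269, 0.0439]
tcp_rot: [-0.0, 0.693, 0.721, 0.0]
contact_force: [-1.3, 0.0, 3.4]
grip_width: 0.563
```

play_rows(
  targets=[
    [0,0,0,0,0,0,1],
    [0,-0.1,0,0,0,0,1],
    [0,-0.2,0,0,0,0,1],
    [0,-0.2,0,0,0,0,1],
    [0,0,0,0,0,0,1],
  ],
)

```text
time_s: 7.98
position: [0.5223, 0.011, 0.0438]
tcp_rot: [0.0, 0.693, 0.721, 0.0]
contact_force: [0.0, 2.2, 3.8]
grip_width: 0.569
```

```bash
python3 - <<'E'
from h import *
s=manip.read_state(); print(s["position"].round(4),s["contact_force"].round(1),s["torque"].round(2),s["tcp_rot"].round(3),s["grip_width"])
c=manip.capture("side");cv2.imwrite("pics/s3.png",cv2.resize(c["image"][110:230,170:310,::-1],None,fx=5,fy=5,interpolation=cv2.INTER_CUBIC))
E
```

```text
[0.5223 0.011  0.0438] [0.  2.2 3.8] [0.38 0.09 0.01] [0.    0.693 0.721 0.   ] 0.568783835391613
```

View pics/s3.png

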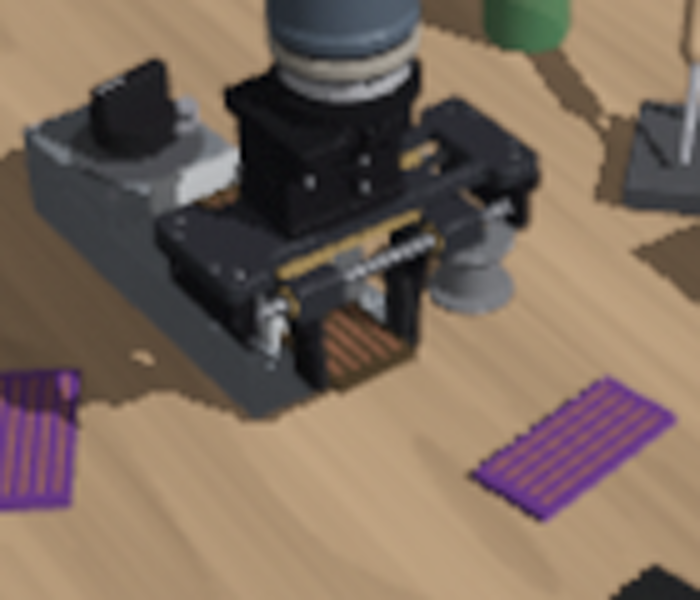

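Grip confirmed: opening 49.5 mm, board between the fingers at crop (365,345), and the knob stands out and turned. Pull straight out, then carry it over the mat.

play_rows(
  targets=[
    [0.03,-0.5,0,0,0,0,1],
    [0.03,-0.6,0,0,0,0,1],
    [0.03,-0.6,0,0,0,0,1],
    [0.03,-0.6,0,0,0,0,1],
    [0.03,-0.6,0,0,0,0,1],
  ],
)

```text
time_s: 8.45
position: [0.5255, -0.077, 0.0429]
tcp_rot: [0.0, 0.693, 0.721, -0.001]
contact_force: [0.3, 0.6, -1.7]
grip_width: 0.568
```

play_rows(
  targets=[
    [0,-0.5,0,0,0,0,1],
    [0,-0.2,0.1,0,0,0,1],
    [0,0,0.2,0,0,0,1],
    [0,0,0,0,0,0,1],
  ],
)

```text
time_s: 8.78
position: [0.5266, -0.0964, 0.0532]
tcp_rot: [0.0, 0.693, 0.721, 0.0]
contact_force: [1.2, -0.0, 0.3]
grip_width: 0.567
```

play_rows(
  targets=[
    [-0.05,-0.3,0.1,0,0,0,1],
    [-0.12,-0.6,0,0,0,0,1],
    [-0.15,-0.7,0,0,0,0,1],
    [-0.15,-0.7,0,0,0,0,1],
    [-0.15,-0.7,0,0,0,0,1],
  ],
)

```text
time_s: 9.2
position: [0.5075, -0.1863, 0.0556]
tcp_rot: [-0.0, 0.692, 0.722, 0.0]
contact_force: [-0.2, 0.4, 0.2]
grip_width: 0.565
```

play_rows(
  targets=[
    [-0.15,-0.7,0,0,0,0,1],
    [-0.15,-0.7,0,0,0,0,1],
    [-0.15,-0.7,0,0,0,0,1],
    [0,-0.7,0,0,0,0,1],
    [0,0,0,0,0,0,1],
  ],
)

```text
time_s: 9.62
position: [0.4935, -0.275, 0.0562]
tcp_rot: [0.002, 0.694, 0.719, -0.001]
contact_force: [0.9, -0.6, -0.2]
grip_width: 0.567
```

```bash
python3 - <<'E'
from h import *
s=manip.read_state(); print(s["position"].round(4),s["contact_force"].round(1),s["tcp_rot"].round(3),s["grip_width"])
c=manip.capture("scene");pickle.dump(c,open("sc4.pkl","wb"));cv2.imwrite("pics/sc4.png",cv2.resize(c["image"][100:270,120:370,::-1],None,fx=3.2,fy=3.2,interpolation=cv2.INTER_CUBIC))
E
```

```text
[ 0.4935 -0.275   0.0562] [ 0.9 -0.6 -0.2] [ 0.002  0.694  0.719 -0.001] 0.5665339631209837
```

View pics/sc4.png

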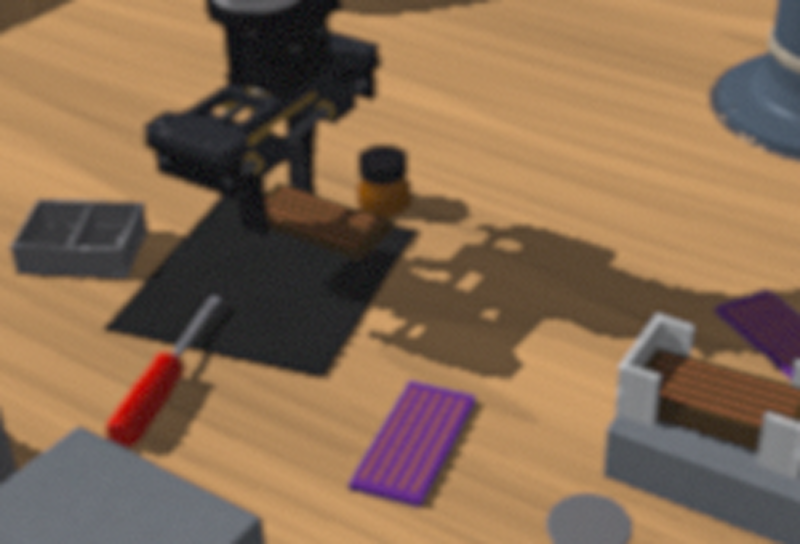

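The board is held level over the mat at crop (320,220). The magazine keeps its three boards and the bystanders are undisturbed. Next: shift 1.4 units in -y and lower.

play_rows(
  targets=[
    [0,-0.7,0,0,0,0,1],
    [0,-0.7,-0.2,0,0,0,1],
    [0,0,-0.5,0,0,0,1],
    [0,0,-0.5,0,0,0,1],
    [0,0,-0.25,0,0,0,1],
  ],
)

```text
time_s: 10.08
position: [0.4938, -0.31, 0.0104]
tcp_rot: [-0.002, 0.692, 0.722, 0.0]
contact_force: [-0.4, 0.7, -1.2]
grip_width: 0.567
```

play_rows(
  targets=[
    [0,0,-0.1,0,0,0,1],
    [0,0,-0.06,0,0,0,1],
    [0,0,0,0,0,0,1],
  ],
)

```text
time_s: 10.33
position: [0.4946, -0.3114, 0.0072]
tcp_rot: [-0.0, 0.692, 0.722, 0.0]
contact_force: [-0.5, 0.4, 0.6]
grip_width: 0.566
```

```bash
python3 - <<'E'
from h import *
s=manip.read_state(); print(s["position"].round(4),s["contact_force"].round(1),s["torque"].round(2),s["grip_width"])
E
```

```text
[ 0.4946 -0.3114  0.0072] [-0.5  0.4  0.6] [-0.03  0.03  0.02] 0.5663889968862913
```

play_rows(
  targets=[
    [0,0,-0.07,0,0,0,1],
    [0,0,-0.06,0,0,0,1],
    [0,0,0,0,0,0,1],
  ],
)

```text
time_s: 10.58
position: [0.4949, -0.3122, 0.0045]
tcp_rot: [0.001, 0.693, 0.721, 0.001]
contact_force: [-0.0, 0.7, 6.3]
grip_width: 0.57
```

Contact at 6 N: the board is on the mat. Release a little, lift, and look.

play_rows(
  targets=[
    [0,0,0.02,0,0,0,0.4],
    [0,0,0,0,0,0,0.3],
    [0,0,0,0,0,0,0.3],
    [0,0,0.3,0,0,0,0.3],
    [0,0,0.7,0,0,0,0.3],
  ],
  grip_force=10,
)

```text
time_s: 11.0
position: [0.4921, -0.3109, 0.0322]
tcp_rot: [-0.003, 0.693, 0.721, -0.001]
contact_force: [0.1, 0.9, -0.4]
grip_width: 0.692
```

play_rows(
  targets=[
    [0,0,1,0,0,0,0.3],
    [0,0,1,0,0,0,0.3],
    [0,0,1,0,0,0,0.3],
    [-0.5,0,1,0,0,0,0.3],
    [-0.5,0,1,0,0,0,0.3],
  ],
)

```text
time_s: 11.42
position: [0.4637, -0.3119, 0.1855]
tcp_rot: [-0.0, 0.693, 0.721, -0.0]
contact_force: [-0.1, -1.9, 0.5]
grip_width: 0.699
```

```bash
python3 - <<'E'
from h import *
s=manip.read_state(); print(s["position"].round(4),s["contact_force"].round(1))
c=manip.capture("scene");pickle.dump(c,open("sc5.pkl","wb"));cv2.imwrite("pics/sc5.png",cv2.resize(c["image"][120:310,120:460,::-1],None,fx=2.3,fy=2.3,interpolation=cv2.INTER_CUBIC))
print(proj(c,[.515,-.276,.004]))
E
```

```text
[ 0.4637 -0.3119  0.1855] [-0.1 -1.9  0.5]
[203.01840776 186.44320785]
```

View pics/sc5.png

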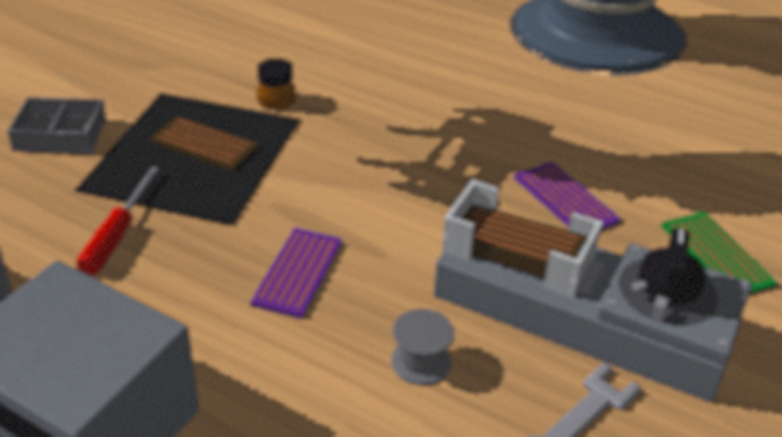

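```bash
python3 - <<'E'
from h import *
c=pickle.load(open("sc5.pkl","rb")); f=lambda x,y,z:ray(c,120+x/2.3-.3,120+y/2.3-.3,z)[:2]
B=np.array([f(*p,.010) for p in((153,135),(175,118),(258,146),(235,163))]);M=np.array([f(*p,.004) for p in((160,94),(300,121),(235,223),(77,189))])
b=B.mean(0);m=M.mean(0);x=(M[2]-M[1]+M[3]-M[0]);x/=np.linalg.norm(x)
d=b-m;print(B.round(3).tolist(),b,M.round(3).tolist(),m,"mat frame",d@x,d@[-x[1],x[0]])
E
```

```text
[[0.517, -0.329], [0.478, -0.33], [0.471, -0.218], [0.51, -0.22]] [ 0.49384818 -0.27421221] [[0.441, -0.385], [0.399, -0.211], [0.583, -0.165], [0.628, -0.337]] [ 0.51287945 -0.27444188] mat frame -0.018396430180609352 0.004879888018180126
```

The board lies flat, about (-18, +5) mm from the mat centre. The knob is out and turned, and the robot is clear. Handing in.

```bash
python3 -c "
from plant import manip
manip.close_job(); print(manip.read_state()['time_s'])"
```

```text
the job is handed in; nothing more can be done
the job is handed in; nothing more can be done
```

I did the whole job and handed it in at about 11.5 s of the 59 s allowed; the system gave no verdict.

**What I did**
- I gripped the knob bar and pressed it in with about 12 N. I turned it clockwise to about 1.39 rad, taken from the tool's yaw, and let it spring back out.
- I gripped the 38 mm of bottom board sticking out of the slot, pulled it straight out and carried it level. I set it down on the mat with about 6 N of contact, released it and lifted clear.

**Last checks**
- **Board:** the final picture shows it flat, copper side up, about (-18, +5) mm from the mat's centre in the mat's axes; the limit is 40 mm. I placed it off-centre on purpose, to stay clear of the screwdriver tip.
- **Feeder:** the knob is out and turned, and the stack of remaining boards is still in the magazine.
- **Surroundings:** the other bench objects look undisturbed, and the robot was above everything and touching nothing.

**Disagreements**
- **Knob position:** the views differed by several mm on where the knob's axis is. I corrected this from the forces while turning.
- **Knob press:** I judged it fully in from the 12 N spring force, because the fingertip height then (0.081 m) was about 3 mm above what the given dimensions imply.
- **Knob start angle:** the knob was already about 0.15 rad round when I began.

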